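# Regrip the rotor lifting handle in the sloped rest and hang it up under its keeper

### The arm

A 6-joint arm with a two-finger parallel gripper is mounted at the origin on the work surface. World frame = base frame: x ahead of the robot, y to its left, z up, the work surface at z = 0. Lengths are in m, angles in rad, forces in N, time in s.
With the tool pointing down it reaches from about 0.3 to 0.875 m from the base axis. Payload 6.4 kg.
Tool frame: the origin (TCP) lies on the centre line of the jaws, within the pads' length; the fingertips stand bot.tip_extent ahead of it and the grasp point (between the pads) lies 2 mm behind it (bot.tip_extent is the distance from the TCP to the fingertips, in m); z points along the fingers, y is the direction in which the jaws open and shut (so a half turn about z gives the same grasp; the last joint's range is limited). The gripper opens to 85 mm and grips with 20 to 120 N. Pads are 22 mm wide; open, the fingers measure 114 mm over their backs; the gripper's body (76 mm by 85 mm) begins 54 mm behind the grasp point. The pads swing forward as they close: fully open they stand 13 mm farther back than shut.
Start: joints at [-1.459, 0.181, 1.607, -0, 1.354, -0.206], TCP at [0.18, -0.546, 0.248] pointing down, gripper open.
Joint ranges: [-2.99, 2.99], [-0.89, 2.07], [0.3, 2.58], [-1.14, 4.28], [0, 2.63], [-3.12, 3.12]. Speed limits (rad/s): [2.57, 2.57, 3.01, 3.14, 3.14, 3.14].

### API

Orientations are given as a 3x3 rotation matrix whose columns are the frame's x, y, z axes.
In Python, from station import bot, hand, solver, telemetry, optics, job_done gives the robot as it stands. The module is installed in compiled form; this text tells all that it offers. Calls block until the motion is done:
- bot.move_to(position, orientation): joint-space move of the TCP to a pose.
- bot.movel(position, rotation=None, max_speed=0.15, guard=None): straight line of the TCP; rotation=None keeps the orientation; max_speed is the mean speed in m/s. With guard (N) it stops when the force on the tool has changed by that much, and returns True; else False.
- bot.move_joints(angles): joint-space move.
- hand.grip(opening, squeeze=None): finger opening in m; squeeze is the grip in N (None keeps the last); returns when the fingers have stopped.
- bot.sleep(seconds).
- solver.solve_ik(position, orientation): joint angles nearest the present ones, or None.
- telemetry.get_obs(): the state.
- optics.grab_frame(name): name is "scene" or "top"; returns a dict with "image" (420x560x3 uint8, red, green, blue), "mtx" (3x3 intrinsics, pixels), "k1" (the pictures are not rectified: a ray, as slopes to the right and down, at radius r is drawn at 1 + k1 r^2 times it, then the intrinsics apply), "extrinsics" (4x4, takes a point from camera to world coordinates). Camera axes: x right, y down, z forward; pixel columns grow to the right and rows downward; lengths in m; the calibration is good to about 2 mm. A picture is of the moment at which its call begins. There is no depth.
A pose or a line that the arm cannot do raises bot.Unreachable and nothing moves.
- job_done(): hands the job in, once; it reports no verdict.
The state is a dict: "clock": time; "joints": joint angles; "joint_vel": joint speeds; "effort": joint torques, N m; "eef_pos": TCP position; "orientation": TCP orientation; "ft_force": force on the tool from outside, world axes, zero at the start; "ft_torque": the same for the moment, N m; "width": finger opening in m.
Only numpy, scipy, OpenCV 4.12 (cv2) and the standard library are available. Lean on these libraries where they do the work, as an engineer would, in place of code of your own. Each camera call takes 0.05 s, during which the arm holds its last target.

### The job

Take the chrome T-shaped rotor lifting handle from its tray, lay it in the sloped blue V rest with its foot at the stop and its crossbar uppermost, and let go of it there. Then grip it afresh at an angle that lets it hang upright, hang it on the two-post hanger with the crossbar lying in both V tops and the shaft hanging down between the posts, let go, and swing the red keeper strap fully shut over the crossbar. Leave the two tube adapters, the brass hub cap and the blue seal ring where they are, and do not drop the handle.

Things in the scene. Friction and masses are not known exactly. Their poses are not given: they have to be found in the camera images.
- handle_mid (a point): Middle of the loose chrome T handle (0.25 to 0.4 kg), on the shaft axis: 75 mm from the brass foot tip, 75 mm from the crossbar axis. Shaft 16 mm diameter (last 15 mm at the foot 12 mm); the crossbar, square across the other end, is 16 mm diameter, 120 mm long. x runs from foot to crossbar, y along the crossbar. Centre of mass about 20 mm nearer the crossbar.
- handle_bar (a point): Centre of the handle's crossbar, on its axis where the shaft axis meets it; same axes as handle_mid.
- handle_foot (a point): The end of the handle's foot tip, on the shaft axis; same axes.
- tray: Shallow fixed steel tray, 225 x 150 mm, rim 14 mm, floor 6 mm thick, origin at the underside centre. The handle starts level on its two grey bearers (30 mm high, 14 mm wide), shaft axis 44 mm above the shelf. The bearers are under the crossbar and under the shaft 45 mm from its middle towards the foot, so the shaft's middle is free beneath.
- rest_foot (a point): Point of the fixed blue rest where the handle's foot tip lies when in place, against a stop plate square to the slope. The shaft rises from here at 45 degrees along (1, 0, 1) of this frame: z is up, x points level in the direction in which the slope rises.
- rest_bar (a point): Point where the crossbar's centre lies when the handle is in the rest: 150 mm up the slope from rest_foot, 151 mm above the shelf; axes as rest_foot. The crossbar then lies level along y (the handle keeps the roll it had in the tray).
- rest: The blue rest, origin at its underside. Two white 90-degree V saddles, open square to the slope (up and back), bear on the shaft 18 to 34 mm and 101 to 116 mm from the foot tip. Between them 28 mm are free below the shaft axis for fingers. Beyond the upper saddle shaft and crossbar stand free. Axes as rest_foot.
- hanger_seat (a point): Point of the fixed hanger where the crossbar's centre lies when hung, 180 mm above the shelf, mid-way between two posts. z is up, y runs along the V tops (and the hung crossbar, either way round), x points away from the open entry side. Way in: from -x, 20 mm or more above the seat, then down.
- hanger: The hanger, origin at its underside below the seat, axes as hanger_seat. Base plate 10 mm. Posts 20 mm wide at y = +36 and -36 mm; the 52 mm gap between them is open in x and upwards for shaft and fingers. White 90-degree V tops, lips 4 mm above the seat and 15 mm to either side in x.
- keeper_pin (a point): Vertical hinge pin of the red keeper strap on the hanger, at x = +30, y = -36 mm from hanger_seat, 12 mm above it (underside of the strap). Axes as hanger_seat.
- keeper_tab (a point): Centre of the black upright round knob (14 mm diameter, 30 mm tall, standing on the strap's 6 mm thick top) 46 mm from the pin along the strap; 33 mm above the seat. Grip it or push it to swing the strap. Its axes turn with the strap.
- keeper (a joint): Angle of the keeper strap, rad: 0 fully open, 2.2 shut at its end stop; starts at 0 to 0.5. Shutting turns it clockwise seen from above, level, 4 mm above the hung crossbar; shut, it points to -x of the hanger over the -y post and the crossbar there. Light friction (about 1 N at the knob); it stays where it is left.
- adapter_a_centre (a point): Centre of a loose white tube adapter standing on the shelf, 28 mm diameter, 94 mm tall. Bystander.
- adapter_b_centre (a point): Centre of the second such tube adapter. Bystander.
- hub_cap_centre (a point): Centre of the loose brass hub cap, 42 mm diameter, 26 mm tall. Bystander.
- seal_ring: Loose blue seal ring lying flat, 84 mm outer diameter, 7 mm thick, origin at the centre of its underside. Bystander.
There are look-alikes about, which are no part of the job. Of the things like the part that bears handle_mid, leave any that is pink; of the rest the smaller one is meant. What is shaped like the hanger but pink is not meant.

How it is judged:
By the outcome, as a careful person would: the job done as asked, in the order asked, and still so for the second after the job is handed in, with the robot touching nothing.
It also fails if it takes over 67 s, if anything falls off the work surface, if the arm or the gripper's body presses on something with over 40 N, if the wrist force passes 120 N, or if a joint passes its speed limit or range.

## Working session

There is one attempt and no reset: what is moved stays moved. The work goes in short steps, each a Python script; the robot and the scene stay as the last script left them, time stands still between calls to the robot, and variables do not carry over. Pictures are saved under pics/ and viewed, and the job is handed in when it is done.

```bash
mkdir -p pics; ls
python3 - <<'E'
from station import bot, hand, solver, telemetry, optics
import cv2
o=telemetry.get_obs(); print({k:o[k] for k in('clock','eef_pos','width','orientation')}, bot.tip_extent)
for n in('scene','top'):
    f=optics.grab_frame(n); print(n,f['mtx'],f['k1'],f['extrinsics'])
    cv2.imwrite(f'pics/{n}0.png',cv2.resize(f['image'][:,:,::-1],(800,600),interpolation=cv2.INTER_CUBIC))
    import numpy as np; np.savez(f'{n}0.npz',**f)
E
```

```text
pics
{'clock': 0.0, 'eef_pos': array([ 0.17962909, -0.54567733,  0.24737817]), 'width': 0.08540884049701294, 'orientation': array([[ 9.49931921e-01,  3.12456891e-01, -1.90754359e-04],
       [ 3.12456742e-01, -9.49930413e-01,  1.73054594e-03],
       [ 3.59517637e-04, -1.70350332e-03, -9.99998484e-01]])} 0.017
scene [[444.07359332   0.         276.31049885]
 [  0.         444.07359332 215.8426726 ]
 [  0.           0.           1.        ]] 0.007577542704171235 [[ 0.31153211  0.5403277  -0.78166088  1.52455197]
 [ 0.94985474 -0.1537856   0.27226082 -0.35646137]
 [ 0.02690187 -0.82728228 -0.56114198  0.8817387 ]
 [ 0.          0.          0.          1.        ]]
top [[491.45913723   0.         275.49810907]
 [  0.         491.45913723 202.53493789]
 [  0.           0.           1.        ]] -0.059543532729975326 [[-0.02001044 -0.98887052  0.14742688  0.26112271]
 [-0.9997044   0.02182644  0.01071036  0.01121162]
 [-0.01380896 -0.14716898 -0.98901497  1.63715452]
 [ 0.          0.          0.          1.        ]]
```

View pics/scene0.png

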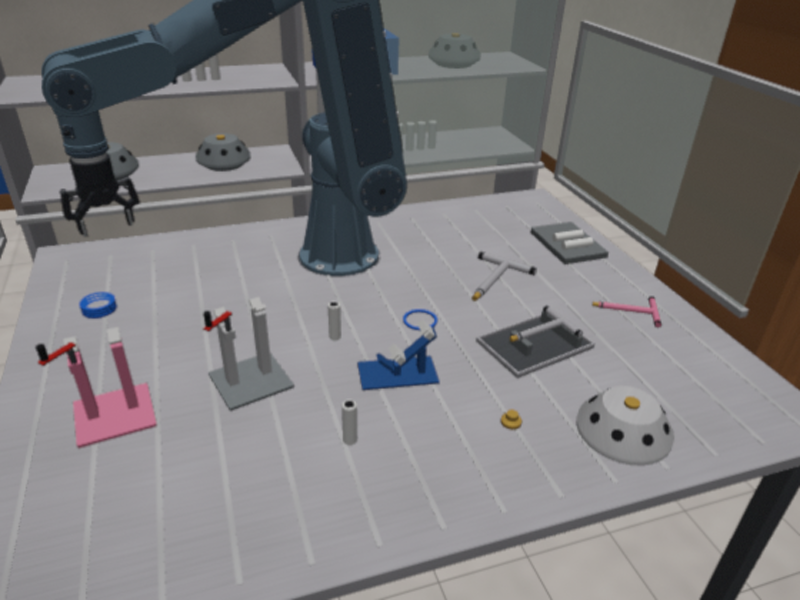

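View pics/top0.png

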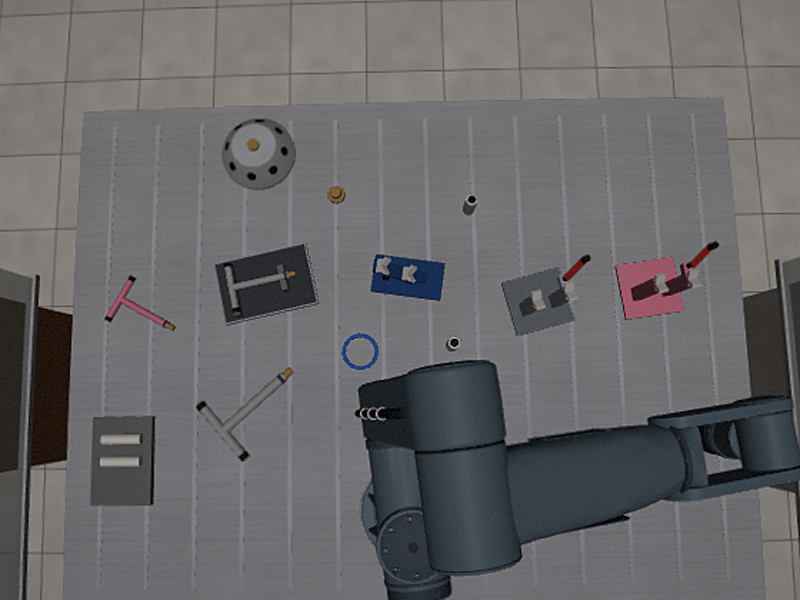

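The handle candidates in the top view (800 px scale) are chrome in the tray (255,282), chrome on the shelf (240,415) and pink (140,305). The pink one is excluded. Of the two chrome ones, the one in the tray is smaller, so it is the one meant. For the hanger, grey (540,300) is meant and pink (655,285) is not. I'll confirm with crops.

```bash
cat > crop.py <<'E'
import numpy as np,cv2
def crop(img,x0,y0,w,h,W=None,s=8):
    c=cv2.resize(img[y0:y0+h,x0:x0+w,::-1],None,fx=s,fy=s,interpolation=cv2.INTER_CUBIC)
    c=np.clip(c.astype(float)*1.3,0,255).astype(np.uint8)
    for i in range(0,w,10):
        cv2.putText(c,str(x0+i),(i*s,10),0,.35,(0,255,255),1); cv2.line(c,(i*s+s//2,12),(i*s+s//2,18),(0,255,255),1)
    for j in range(0,h,10):
        cv2.putText(c,str(y0+j),(0,j*s+s//2+4),0,.35,(0,255,255),1); cv2.line(c,(24,j*s+s//2),(30,j*s+s//2),(0,255,255),1)
    return c
E
python3 - <<'E'
from crop import *
t=np.load('top0.npz')['image'];s=np.load('scene0.npz')['image']
cv2.imwrite('pics/t_tray.png',crop(t,130,160,100,75))
cv2.imwrite('pics/t_rest.png',crop(t,250,165,70,55,s=10))
cv2.imwrite('pics/t_hang.png',crop(t,345,170,80,70))
cv2.imwrite('pics/s_tray.png',crop(s,325,205,100,65))
cv2.imwrite('pics/s_rest.png',crop(s,240,220,80,60,s=10))
cv2.imwrite('pics/s_hang.png',crop(s,135,200,80,90,s=6))
E
```

```text
(no output)
```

View pics/t_tray.png

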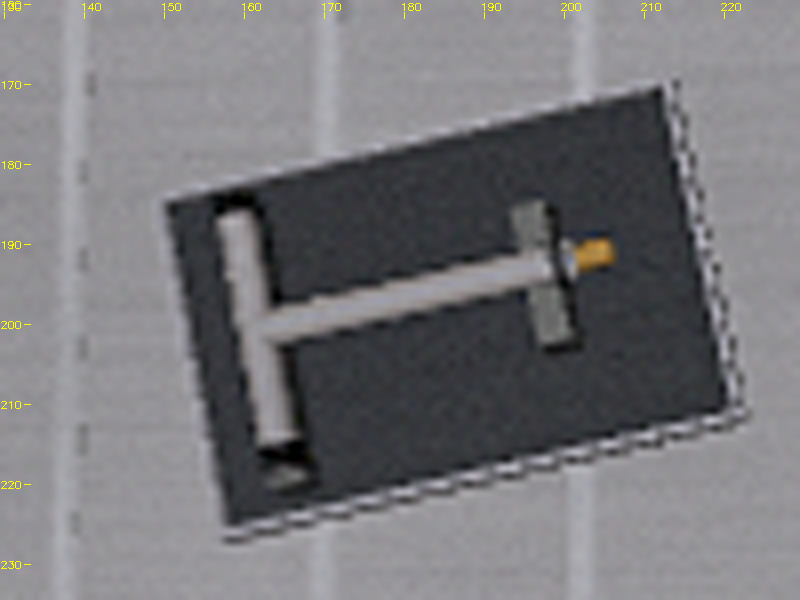

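View pics/t_rest.png

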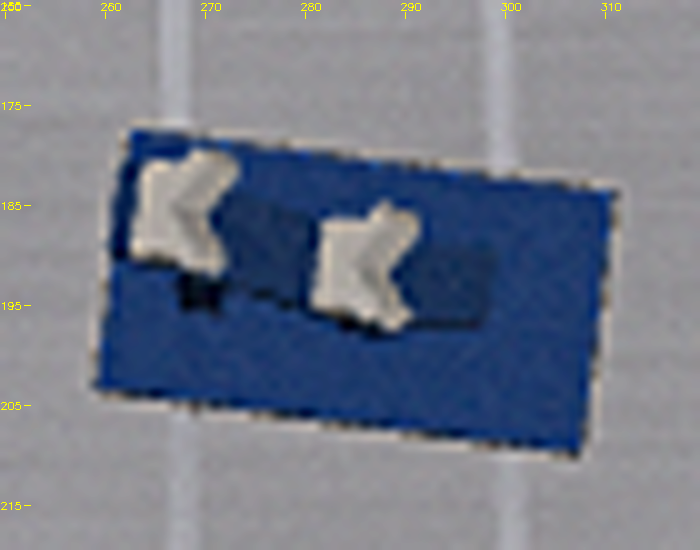

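View pics/t_hang.png

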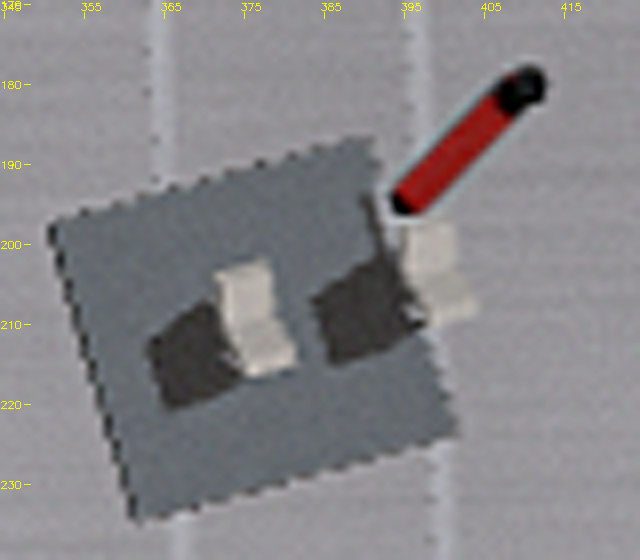

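View pics/s_tray.png

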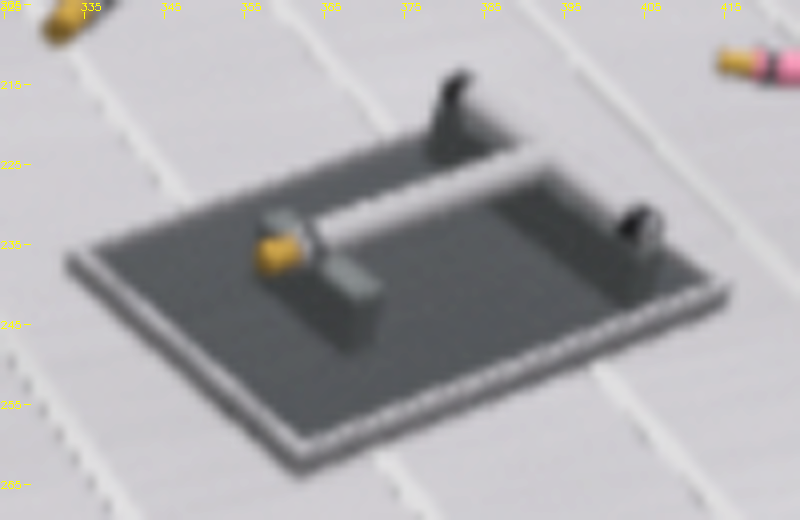

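View pics/s_rest.png

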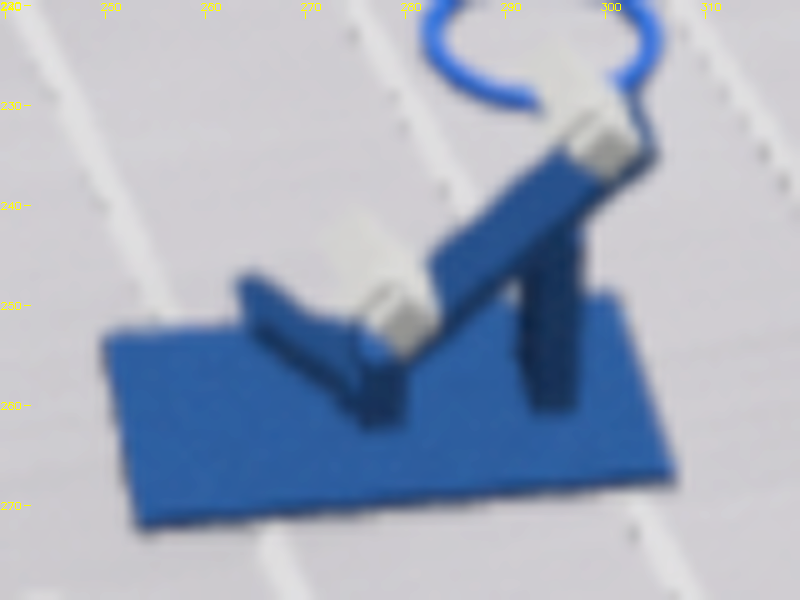

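View pics/s_hang.png

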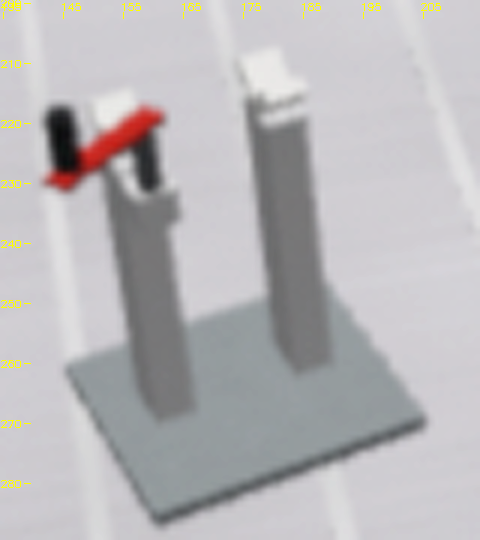

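The crops confirm it. The tray holds the smaller chrome T, with its foot at about (205,190) and its crossbar on the left at about (161,201). The rest rises to the left (+y). The grey hanger has its keeper pin at (394,195) and knob at (408,181). Next I fit the poses and overlay them.

```bash
cat > vis.py <<'E'
import numpy as np,cv2
from scipy.optimize import least_squares
def proj(f,P):
    P=np.atleast_2d(P); E=np.linalg.inv(f['extrinsics']); c=P@E[:3,:3].T+E[:3,3]
    s=c[:,:2]/c[:,2:]; s=s*(1+float(f['k1'])*(s**2).sum(1,keepdims=True))
    return s@f['mtx'][:2,:2].T+f['mtx'][:2,2]
def pose(p,L): # p x,y,yaw
    L=np.atleast_2d(L); c,s=np.cos(p[2]),np.sin(p[2])
    return np.c_[p[0]+c*L[:,0]-s*L[:,1],p[1]+s*L[:,0]+c*L[:,1],L[:,2]]
def ld(n): return dict(np.load(n))
E
cat > fit.py <<'E'
from vis import *; from crop import crop
T=ld('top0.npz');S=ld('scene0.npz')
def run(name,model,obs,p0):
    # model(p)-> dict label-> world pt ; obs list (cam,label,u,v)
    def res(p):
        m=model(p); return np.concatenate([(proj(c,m[l])[0]-(u,v)) for c,l,u,v in obs])
    r=least_squares(res,p0,loss='soft_l1')
    print(name,np.round(r.x,4)); R=res(r.x).reshape(-1,2)
    for o,e in zip(obs,R): print('  ','T' if o[0] is T else 'S',o[1],np.round(e,1))
    return r.x
# handle p: x,y (mid), yaw
def mh(p):
    d=dict(foot=[-.075,0,.044],barp=[.075,.06,.044],barm=[.075,-.06,.044],bar=[.075,0,.044])
    return {k:pose(p,v)[0] for k,v in d.items()}
# yaw: foot->bar = +y => yaw~pi/2 ; local y = -x world
H=run('handle',mh,[(T,'foot',205.3,190.3),(T,'barp',164.8,220),(T,'barm',158.7,183.5),(S,'foot',358,236),(S,'barp',381.5,214.8),(S,'barm',404.5,232.5)],[.55,.25,1.57])
def mr(p):
    d={}
    for s in(18,34,101,116):
        d['v%d'%s]=[(s*.7071+8)/1e3,0,(45+s*.7071-8)/1e3]
    # p[3:]: base extents xmin,xmax,half width
    for i,x in(('l',p[3]),('h',p[4])):
        for j,y in(('p',p[5]),('m',-p[5])): d['b'+i+j]=[x,y,p[6]]
    return {k:pose(p,v)[0] for k,v in d.items()}
R=run('rest',mr,[(T,'v18',288.5,191.5),(T,'v101',270.3,186.5),
 (T,'bhm',262.2,177.7),(T,'blm',310.5,183.7),(T,'blp',307,210.2),(T,'bhp',259,203.5),
 (S,'blm',253.3,272),(S,'bhm',306.5,267.7),(S,'blp',250,252.7)],[.55,-.1,1.57,-.03,.13,.04,.01])
def mk(p):
    s=.1687
    d=dict(pin=[.03,-.036,.198],knobt=[.03+.046*np.cos(p[3]),-.036+.046*np.sin(p[3]),.228],knobc=[.03+.046*np.cos(p[3]),-.036+.046*np.sin(p[3]),.213])
    for i,x in(('m',-1),('p',1)):
        for j,y in(('p',1),('m',-1)): d['b'+i+j]=[x*p[4],y*p[5],.01]
    for j,y in(('p',.036),('m',-.036)):
        for k in(1,-1): d['l'+j+('i' if k*y<0 else 'o')]=[.015,y+k*.01,.184]
    return {k:pose(p,v)[0] for k,v in d.items()}
K=run('hanger',mk,[(T,'bpp',350.5,197.5),(T,'bpm',391,186.5),(T,'bmm',401.5,223.5),(T,'bmp',361.5,234),
 (S,'bpm',161.2,285.3),(S,'bpp',205.3,269.2),(S,'bmm',145.3,261.2),
 (T,'pin',394.3,195),(T,'knobt',410.3,179.8),(S,'knobc',145,224),(S,'pin',160.5,219),
 (T,'lpo',371.4,203.5),(T,'lpi',378.3,202),(T,'lmi',394.9,197.8),(T,'lmo',400.8,197)],[.5,-.35,0,-1,.065,.065])
np.savez('fit.npz',H=H,R=R,K=K)
E
python3 fit.py
```

```text
handle [0.5254 0.3325 1.7832]
   T foot [0. 1.]
   T barp [-0.1 -0.7]
   T barm [-1.1  0.9]
   S foot [-0.9  1. ]
   S barp [-1.   0.3]
   S barm [1.1 1.1]
rest [ 0.5288 -0.0353  1.4143 -0.0477  0.1145  0.0452  0.005 ]
   T v18 [-0.   0.4]
   T v101 [-0.  -0.2]
   T bhm [ 0.4 -0.3]
   T blm [-0.3  0. ]
   T blp [-0.2 -0.1]
   T bhp [-0.1  0.1]
   S blm [-0.2  0.1]
   S bhm [ 0.2 -0.3]
   S blp [-0.3  0.2]
hanger [ 0.4666 -0.3055  0.248  -1.1661  0.0653  0.0692]
   T bpp [-0.1  0.7]
   T bpm [-1.2  0.8]
   T bmm [-0.1  1.1]
   T bmp [0.2 1.7]
   S bpm [-1.2 -1.1]
   S bpp [-0.3 -1.4]
   S bmm [-0.6 -2.6]
   T pin [ 2.  -4.7]
   T knobt [ 0.2 -1. ]
   S knobc [-0.2 -0.7]
   S pin [-1.6  0.9]
   T lpo [-0.8 -0.4]
   T lpi [-1.3 -0.7]
   T lmi [-1.3 -1.1]
   T lmo [-0.9 -2. ]
```

```bash
cat >> fit.py <<'E'
def mk2(p):
    d=mk(p)
    for i,x in(('m',-1),('p',1)):
        for j,y in(('p',1),('m',-1)): d['b'+i+j]=pose(p,[x*p[4]+p[6],y*p[5],.01])[0]
    return d
K=run('hanger2',mk2,[(T,'bpp',350.5,197.5),(T,'bpm',391,186.5),(T,'bmm',401.5,223.5),(T,'bmp',361.5,234),
 (S,'bpm',161.2,285.3),(S,'bpp',205.3,269.2),(S,'bmm',145.3,261.2),
 (T,'knobt',410.3,179.8),(S,'knobc',145,224),
 (T,'lpo',371.4,203.5),(T,'lpi',378.3,202),(T,'lmi',394.9,197.8),(T,'lmo',400.8,197)],list(K)+[0])
np.savez('fit.npz',H=H,R=R,K=K)
def draw(img,f,polys,x0,y0,w,h,s,out):
    c=crop(img,x0,y0,w,h,s=s)
    for P,col in polys:
        q=((proj(f,np.array(P))-(x0,y0)+.5)*s).astype(int)
        cv2.polylines(c,[q.reshape(-1,1,2)],False,col,1)
    cv2.imwrite(out,c)
G=(0,255,0);Y=(255,0,255)
hp=[]
for y in(.036,-.036):
    for yy in(y-.01,y+.01):
        hp.append((pose(K,[[-.015,yy,.184],[0,yy,.1687],[.015,yy,.184]]),G))
    for x,z in((-.015,.184),(0,.1687),(.015,.184)): hp.append((pose(K,[[x,y-.01,z],[x,y+.01,z]]),G))
    hp.append((pose(K,[[-.01,y-.01,.01],[.01,y-.01,.01],[.01,y+.01,.01],[-.01,y+.01,.01],[-.01,y-.01,.01]]),G))
hp.append((pose(K,[[.03,-.036,.198],[.03+.046*np.cos(K[3]),-.036+.046*np.sin(K[3]),.198],[.03+.046*np.cos(K[3]),-.036+.046*np.sin(K[3]),.228]]),Y))
hp.append((pose(K,[[.03,-.036,.17],[.03,-.036,.198]]),Y))
hp.append((pose(K,[[0,-.06,.18],[0,.06,.18]]),Y))
draw(T['image'],T,hp,345,170,80,70,8,'pics/o1.png'); draw(S['image'],S,hp,135,200,80,90,6,'pics/o2.png')
hh=[(pose(H,[[-.075,0,.044],[.075,0,.044],[.075,.06,.044],[.075,-.06,.044]]),G)]
for o in(.008,-.008): hh.append((pose(H,[[-.06,o,.044],[.067,o,.044]]),Y)); hh.append((pose(H,[[.075+o,-.06,.044],[.075+o,.06,.044]]),Y))
draw(T['image'],T,hh,130,160,100,75,8,'pics/o3.png'); draw(S['image'],S,hh,325,205,100,65,8,'pics/o4.png')
E
python3 fit.py|sed -n '/hanger2/,$p'
python3 - <<'E'
import cv2,numpy as np
def pad(n,m,o):
    a,b=cv2.imread(n),cv2.imread(m); h=max(a.shape[0],b.shape[0]); f=lambda i:cv2.copyMakeBorder(i,0,h-i.shape[0],0,0,0)
    c=np.hstack([f(a),f(b)]); k=min(800/c.shape[1],600/c.shape[0]); cv2.imwrite(o,cv2.resize(c,None,fx=k,fy=k,interpolation=cv2.INTER_AREA))
pad('pics/o3.png','pics/o4.png','pics/o34.png')
E
```

```text
hanger2 [ 0.4631 -0.3078  0.2419 -1.0663  0.0643  0.0692  0.0086]
   T bpp [ 0.1 -0.6]
   T bpm [-1.  -0.2]
   T bmm [-0.2 -0.5]
   T bmp [-0.1 -0.1]
   S bpm [-1.5 -0.2]
   S bpp [-0.3 -0.5]
   S bmm [-0.4 -1.5]
   T knobt [ 0.2 -0.8]
   S knobc [-0.1 -0.8]
   T lpo [0.1 0.6]
   T lpi [-0.4  0.4]
   T lmi [-0.4  0.1]
   T lmo [ 0.  -0.8]
```

View pics/o1.png

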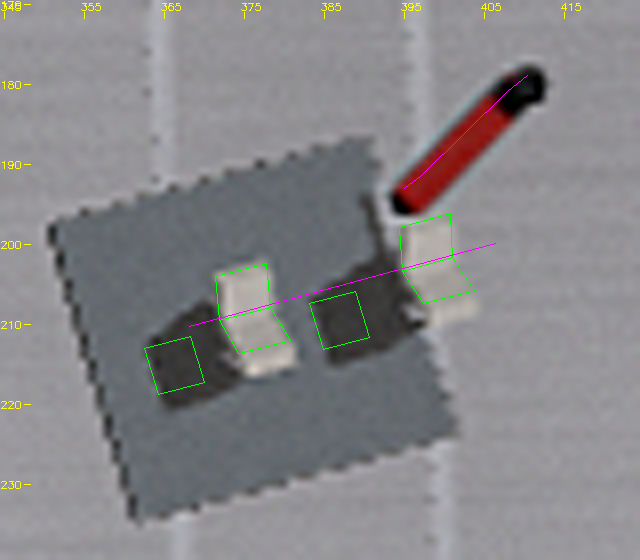

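View pics/o2.png

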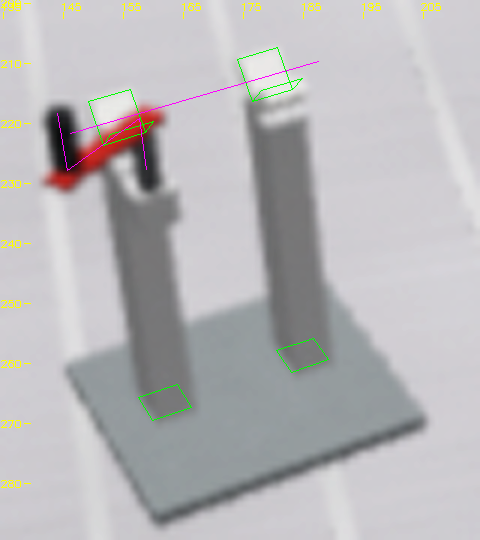

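View pics/o34.png

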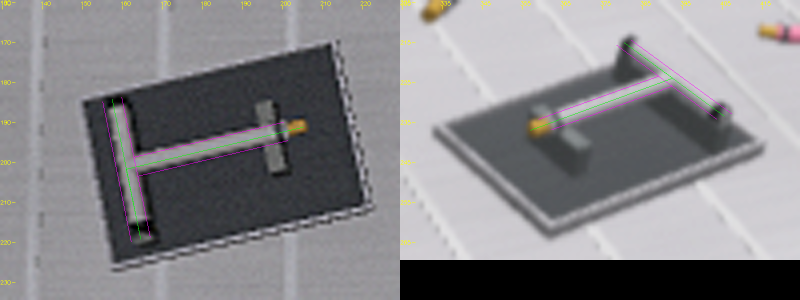

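```bash
cat > fit2.py <<'E'
import sys,io,contextlib
with contextlib.redirect_stdout(io.StringIO()):
    from fit import *
def mk3(p):
    d=mk2(list(p[:6])+[p[6]])
    d['cp']=pose(p,[0,.036,.182])[0]; d['cm']=pose(p,[0,-.036,.182])[0]
    d['knobb']=pose(p,[.03+.046*np.cos(p[3]),-.036+.046*np.sin(p[3]),.198])[0]
    d['pinl']=pose(p,[.03,-.036,.180])[0]
    d['fp']=pose(p,[-.019,.036,.180])[0]
    return d
K=run('hanger3',mk3,[(T,'bpp',350.5,197.5),(T,'bpm',391,186.5),(T,'bmm',401.5,223.5),(T,'bmp',361.5,234),
 (S,'bpm',161.2,285.3),(S,'bpp',205.3,269.2),(S,'bmm',145.3,261.2),
 (T,'knobt',410.3,180.2),(S,'knobc',145,224),(T,'pin',394.3,195),(S,'pin',160,219.5),(S,'pinl',159.3,227),
 (T,'cp',376.65,209.15),(T,'cm',399.25,203.2)],list(K))
def mh2(p):
    d={k:pose(p,[x,0,.044])[0] for k,x in(('foot',-.075),('bar',.075))}
    d['barp']=pose(p,[.075,.06,.044])[0];d['barm']=pose(p,[.075,-.06,.044])[0]
    return d
def resH(p,pr=False):
    m=mh2(p);r=[]
    for c,a,b,pts in((T,'foot','bar',[(170,199.1),(190,193.5),(203,190.5)]),(S,'foot','bar',[(375,230),(385,226.6),(361,235.5)]),(T,'barp','barm',[(159.6,190),(163.8,212)])):
        A,B=proj(c,m[a])[0],proj(c,m[b])[0]; n=np.array([-(B-A)[1],(B-A)[0]])/np.linalg.norm(B-A)
        r+=[n@(np.array(q)-A) for q in pts]
    r+=list(proj(T,m['foot'])[0][:1]-205.3); r+=list(proj(S,m['foot'])[0][:1]-356.8)
    r+=list(.5*(proj(T,m['barm'])[0][1:]-183.3))+list(.5*(proj(T,m['barp'])[0][1:]-219.5))
    return np.array(r)
r=least_squares(resH,H); print('H',np.round(r.x,4),np.round(r.fun,1)); H=r.x
np.savez('fit.npz',H=H,R=R,K=K)
hp=[]
for y in(.036,-.036):
    for x,z in((-.019,.180),(-.015,.184),(0,.1687),(.015,.184),(.019,.180)): hp.append((pose(K,[[x,y-.01,z],[x,y+.01,z]]),G))
    hp.append((pose(K,[[-.01,y-.01,.01],[.01,y-.01,.01],[.01,y+.01,.01],[-.01,y+.01,.01],[-.01,y-.01,.01]]),G))
kn=[.03+.046*np.cos(K[3]),-.036+.046*np.sin(K[3])]
hp.append((pose(K,[[.03,-.036,.16],[.03,-.036,.198],[*kn,.198],[*kn,.228]]),Y))
draw(T['image'],T,hp,345,170,80,70,8,'pics/p1.png'); draw(S['image'],S,hp,135,200,80,90,6,'pics/p2.png')
hh=[]
for o in(.008,-.008): hh.append((pose(H,[[-.06,o,.044],[.067,o,.044]]),Y)); hh.append((pose(H,[[.075+o,-.06,.044],[.075+o,.06,.044]]),Y))
for o in(.006,-.006): hh.append((pose(H,[[-.06,o,.044],[-.075,o,.044]]),G))
draw(T['image'],T,hh,130,160,100,75,8,'pics/p3.png'); draw(S['image'],S,hh,325,205,100,65,8,'pics/p4.png')
def pad(n,m,o):
    a,b=cv2.imread(n),cv2.imread(m); h=max(a.shape[0],b.shape[0]); f=lambda i:cv2.copyMakeBorder(i,0,h-i.shape[0],0,0,0)
    c=np.hstack([f(a),f(b)]); k=min(800/c.shape[1],600/c.shape[0]); cv2.imwrite(o,cv2.resize(c,None,fx=k,fy=k,interpolation=cv2.INTER_AREA))
pad('pics/p1.png','pics/p2.png','pics/p12.png');pad('pics/p3.png','pics/p4.png','pics/p34.png')
E
python3 fit2.py
```

```text
hanger3 [ 0.4606 -0.3074  0.2555 -1.0903  0.0642  0.069   0.0108]
   T bpp [-0.3 -0.2]
   T bpm [-1.7 -0.3]
   T bmm [-0.5 -0.7]
   T bmp [0.  0.1]
   S bpm [-0.6 -0.3]
   S bpp [ 0.1 -0.8]
   S bmm [-0.1 -1.4]
   T knobt [ 0.  -0.4]
   S knobc [ 0.  -1.4]
   T pin [ 2.7 -2.8]
   S pin [-2.  -0.7]
   S pinl [-0.5 -2.7]
   T cp [-0.7 -0. ]
   T cm [-0.4 -0.6]
H [0.5274 0.3308 1.7951] [ 0.2  0.8  0.6 -0.9 -0.5 -0.6  0.4 -0.2  0.5  0.3  0.4 -0.3]
```

```bash
sleep 5
```

```text
(no output)
```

View pics/p12.png

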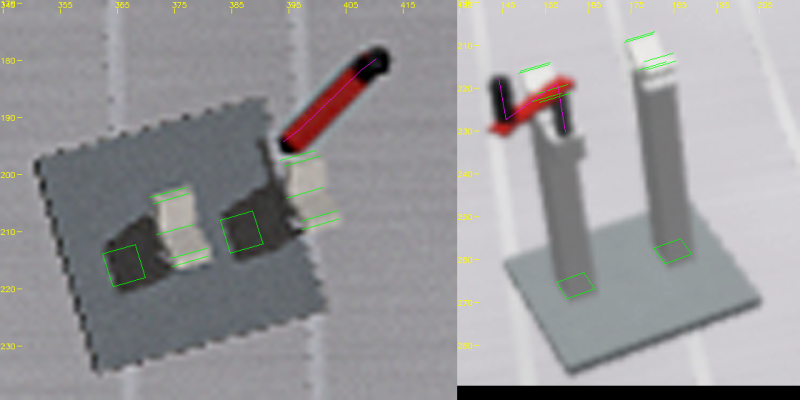

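View pics/p34.png

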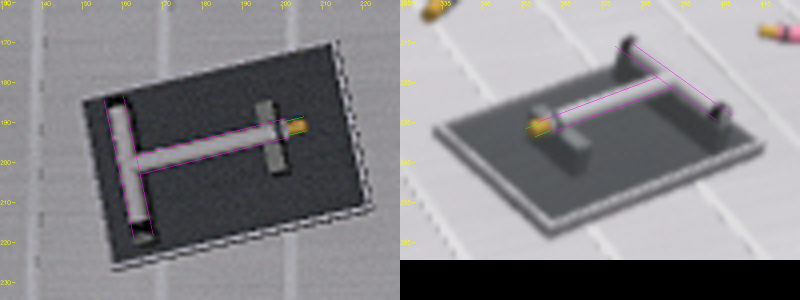

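Run:
```python
from fit2 import *
cv2.imwrite('pics/z_s.png',crop(S['image'],138,202,55,40,s=14))
draw(S['image'],S,hp,138,202,55,40,14,'pics/z_so.png')
```

```text
hanger3 [ 0.4606 -0.3074  0.2555 -1.0903  0.0642  0.069   0.0108]
   T bpp [-0.3 -0.2]
   T bpm [-1.7 -0.3]
   T bmm [-0.5 -0.7]
   T bmp [0.  0.1]
   S bpm [-0.6 -0.3]
   S bpp [ 0.1 -0.8]
   S bmm [-0.1 -1.4]
   T knobt [ 0.  -0.4]
   S knobc [ 0.  -1.4]
   T pin [ 2.7 -2.8]
   S pin [-2.  -0.7]
   S pinl [-0.5 -2.7]
   T cp [-0.7 -0. ]
   T cm [-0.4 -0.6]
H [0.5274 0.3308 1.7951] [ 0.2  0.8  0.6 -0.9 -0.5 -0.6  0.4 -0.2  0.5  0.3  0.4 -0.3]
```

View pics/z_s.png

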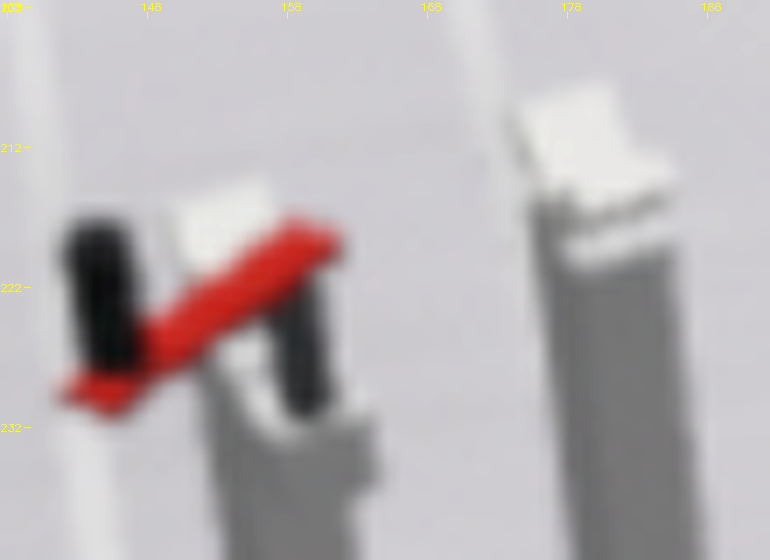

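View pics/z_so.png

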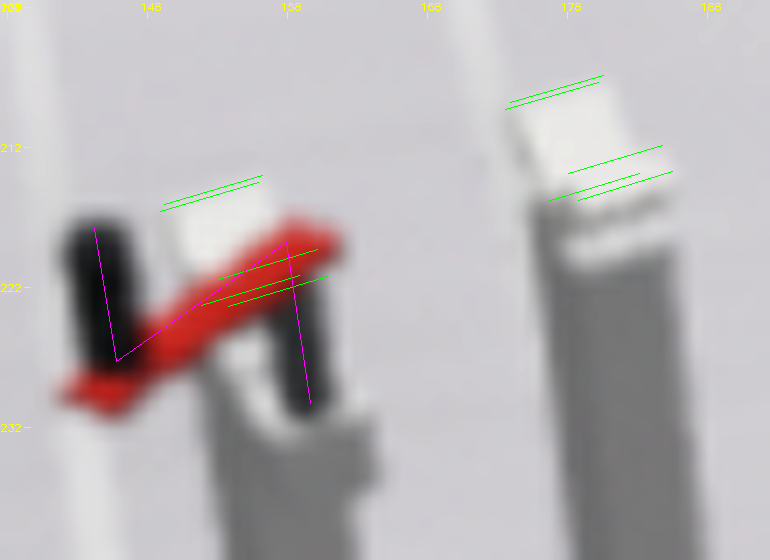

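```bash
cat > fit3.py <<'E'
import io,contextlib
with contextlib.redirect_stdout(io.StringIO()):
    from fit2 import *
def mk4(p):
    d=mk3(p)
    for n,y in(('a',.026),('b',.046),('c',-.046),('d',-.026)): d['f'+n]=pose(p,[-.015,y,.184])[0]
    return d
K=run('hanger4',mk4,[(T,'bpp',350.5,197.5),(T,'bpm',391,186.5),(T,'bmm',401.5,223.5),(T,'bmp',361.5,234),
 (S,'bpm',161.2,285.3),(S,'bpp',205.3,269.2),(S,'bmm',145.3,261.2),
 (T,'knobt',410.3,180.2),(S,'knobc',145,223.5),
 (S,'fa',174.8,209.2),(S,'fb',181.3,207.2),(S,'fc',149.8,216.5),(S,'fd',156.3,214.7),
 (T,'cp',376.65,209.15),(T,'cm',399.25,203.2)],list(K))
np.savez('fit.npz',H=H,R=R,K=K); print(2.2-(K[3]+np.pi))
E
python3 fit3.py
```

```text
hanger4 [ 0.4613 -0.3075  0.2463 -1.0777  0.0643  0.0691  0.0102]
   T bpp [-0.2 -0.4]
   T bpm [-1.3 -0.2]
   T bmm [-0.4 -0.5]
   T bmp [-0.1  0. ]
   S bpm [-1.  -0.3]
   S bpp [-0.  -0.6]
   S bmm [-0.2 -1.5]
   T knobt [ 0.1 -0.6]
   S knobc [-0.1 -0.8]
   S fa [-0.7 -0.2]
   S fb [-0.5 -0.1]
   S fc [-0.5 -0.4]
   S fd [-0.  -0.6]
   T cp [-0.7 -0.3]
   T cm [-0.4 -0.7]
0.1361199535510087
```

```bash
cat > plan.py <<'E'
import numpy as np
F=np.load('fit.npz');H,R,K=F['H'],F['R'],F['K']
def rz(a): c,s=np.cos(a),np.sin(a); return np.array([[c,-s,0],[s,c,0],[0,0,1.]])
def mat(y,z): y=y/np.linalg.norm(y); z=z/np.linalg.norm(z); return np.c_[np.cross(y,z),y,z]
Z=np.array([0,0,1.])
# tray
dH=rz(H[2])[:,0]; nH=rz(H[2])[:,1]; mid=np.array([H[0],H[1],.044])
Rg=lambda s:mat(s*nH,-Z)
# rest
dR=rz(R[2])[:,0]; yR=rz(R[2])[:,1]; foot=np.array([R[0],R[1],.045])
up=(dR+Z)/2**.5; op=(Z-dR)/2**.5   # along shaft, opening direction
Rp=lambda s:mat(s*yR,-op)
bar=foot+.15*up
Rr=lambda s:mat(s*op,-up)     # regrasp on crossbar
# hanger
hx,hy=rz(K[2])[:,0],rz(K[2])[:,1]; seat=np.array([K[0],K[1],.18])
# relation tool->handle at regrasp: s*op is handle "minus z" ... handle x=up, y=yR, zH = up x yR ;
E
python3 - <<'E'
from plan import *
from station import bot,solver,telemetry
print(telemetry.get_obs()['joints'],foot,bar,seat)
def t(n,p,o):
    q=solver.solve_ik(p,o); print(n,None if q is None else np.round(q,2))
for s in(1,-1):
    t('tray',mid-.002*Z,Rg(s)); t('trayup',mid+.2*Z,Rg(s))
    t('rest',foot+.075*up-.002*op,Rp(s)); t('restup',foot+.081*up+.08*op,Rp(s))
    t('re',bar-.002*up,Rr(s)); t('reb',bar+.1*up,Rr(s))
    t('hang',seat-.002*Z,mat(s*hx,-Z)); t('hangup',seat-.1*hx+.1*Z,mat(s*hx,-Z))
E
```

```text
[-1.45934416e+00  1.81480985e-01  1.60790895e+00  9.54645488e-06
  1.35383305e+00 -2.06310145e-01] [ 0.52877206 -0.03527756  0.045     ] [0.54529897 0.06949295 0.15106602] [ 0.4612647  -0.30747143  0.18      ]
tray [ 0.37  0.53  1.6  -0.    1.01 -3.  ]
trayup [ 0.37  0.29  1.49 -0.    1.37 -3.  ]
rest [-0.58  0.45  1.83  0.72  1.33  2.36]
restup [-0.67  0.36  1.78  0.66  1.48  2.39]
re [ 0.26  0.54  1.54 -0.71  1.48  2.22]
reb [ 0.36  0.53  1.39 -0.66  1.66  2.18]
hang [-0.8   0.21  1.72 -0.    1.21 -1.05]
hangup [-0.98 -0.03  1.77 -0.    1.4  -1.23]
tray [ 0.37  0.53  1.6  -0.    1.01  0.15]
trayup [ 0.37  0.29  1.49 -0.    1.37  0.15]
rest [-0.58  0.45  1.83  0.72  1.33 -0.78]
restup [-0.67  0.36  1.78  0.66  1.48 -0.75]
re [ 0.26  0.54  1.54 -0.71  1.48 -0.93]
reb [ 0.36  0.53  1.39 -0.66  1.66 -0.96]
hang [-0.8   0.21  1.72 -0.    1.21  2.09]
hangup [-0.98 -0.03  1.77 -0.    1.4   1.92]
```

Run:
```python
from plan import *
from station import bot,hand,solver,telemetry,optics
import cv2
p=telemetry.get_obs()['eef_pos']
bot.movel(p+[0,0,.12],max_speed=.25)
hand.grip(.06,60)
bot.move_to(mid+.15*Z,Rg(-1))
bot.movel(mid+.04*Z,max_speed=.2)
g=bot.movel(mid-.002*Z,max_speed=.08,guard=15)
w=hand.grip(.0,60); 
o=telemetry.get_obs(); print(g,o['width'],o['eef_pos'],o['ft_force'],o['clock'])
bot.movel(mid+.02*Z,max_speed=.08)
bot.movel(mid+.15*Z,max_speed=.2)
o=telemetry.get_obs(); print(o['width'],o['eef_pos'],o['ft_force'],o['ft_torque'],o['clock'])
for n in('scene','top'):
    f=optics.grab_frame(n); np.savez(n+'1.npz',**f); cv2.imwrite(f'pics/{n}1.png',cv2.resize(f['image'][:,:,::-1],(800,600)))
```

```text
False 0.014441115815631459 [0.52799874 0.33103606 0.0426755 ] [0.34666152 0.32722741 2.90996273] 6.3083
0.0135654124434771 [0.52648613 0.33045622 0.19239352] [-0.09133744 -0.11474547 -2.89866022] [-0.02830155  0.03712202 -0.05558464] 7.5333
```

View pics/scene1.png

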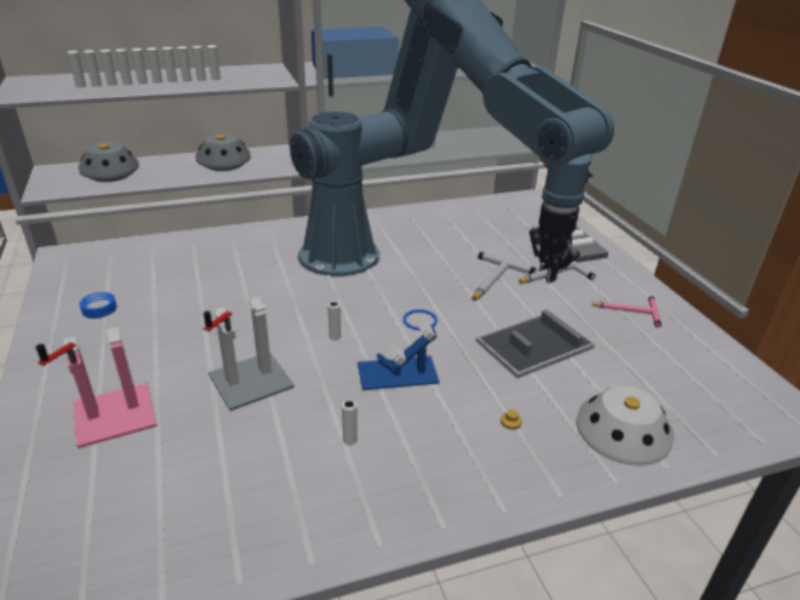

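The handle is held level: foot at (523,281), crossbar at (590,275). I'll measure the along-shaft offset in the grip.

Run:
```python
from vis import *; from crop import crop; from plan import *
S=ld('scene1.npz');T=ld('top1.npz')
o=np.array([0.52648613,0.33045622,0.19239352])+.002*Z
P=[[o-.075*dH,o+.075*dH],[o+.075*dH-.06*nH,o+.075*dH+.06*nH]]
for f,x0,y0,w,h,s,n in((S,358,170,64,40,12,'g1'),(T,135,170,80,60,9,'g2')):
    c=crop(f['image'],x0,y0,w,h,s=s)
    for p in P:
        q=((proj(f,np.array(p))-(x0,y0)+.5)*s).astype(int); cv2.polylines(c,[q.reshape(-1,1,2)],False,(0,255,0),1)
    cv2.imwrite(f'pics/{n}.png',c)
```

```text
(no output)
```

View pics/g1.png

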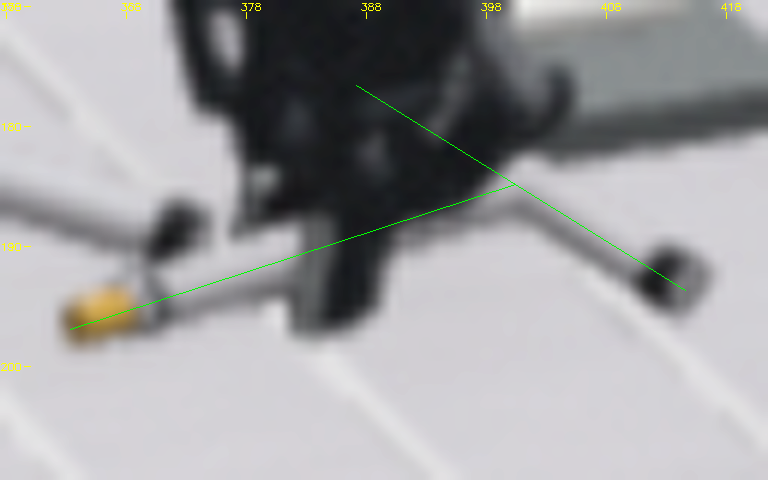

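View pics/g2.png

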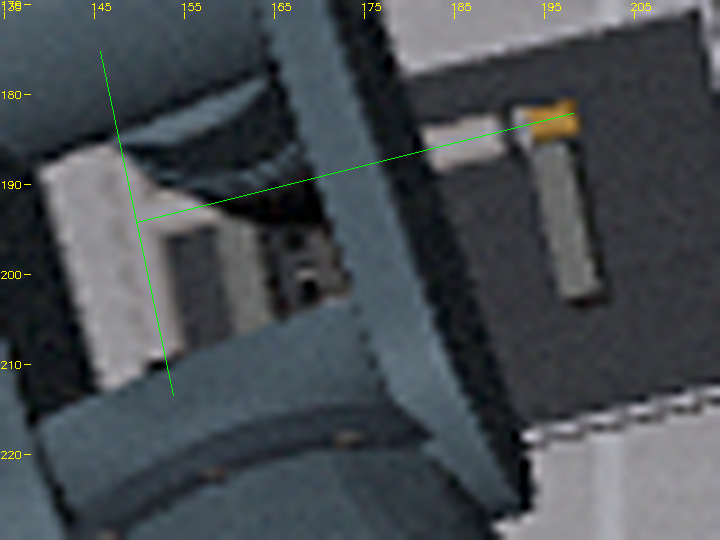

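The grip lies within about 1 mm of the plan, with a slight droop at the crossbar. I go on to the rest.

Run:
```python
from plan import *
from station import bot,hand,solver,telemetry,optics
import cv2
def st(l): o=telemetry.get_obs(); print(l,round(o['width'],4),np.round((np.array(o['eef_pos'])-foot)@np.c_[up,op,yR],4),np.round(o['ft_force'],1),round(o['clock'],2))
bot.movel(mid+.25*Z,max_speed=.25)
bot.move_to(foot+.081*up+.09*op,Rp(-1)); st('above')
bot.movel(foot+.081*up+.02*op,max_speed=.12); st('near')
g=bot.movel(foot+.081*up-.002*op,max_speed=.03,guard=8); st(('down',g))
for n in('scene','top'):
    f=optics.grab_frame(n); np.savez(n+'2.npz',**f)
from crop import crop
cv2.imwrite('pics/r1.png',crop(np.load('scene2.npz')['image'],240,170,100,100,s=6))
```

```text
above 0.0142 [0.0815 0.0893 0.0001] [-0.1 -0.1 -3.4] 9.65
near 0.0139 [ 0.0813  0.0203 -0.0004] [ 0.2 -1.  -2.6] 10.38
('down', True) 0.0142 [ 0.0809 -0.0016 -0.0006] [-0.2 -1.   4.2] 11.12
```

View pics/r1.png

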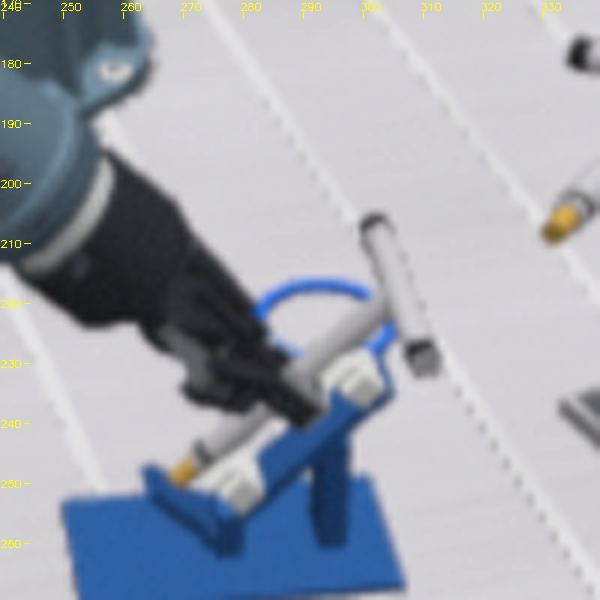

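The handle lies in the saddles (contact at the expected height). The foot, at (269,248), is about 6 mm short of the stop, so I slide it down and release.

Run:
```python
from plan import *
from station import bot,hand,solver,telemetry,optics
import cv2
def st(l): o=telemetry.get_obs(); print(l,round(o['width'],4),np.round((np.array(o['eef_pos'])-foot)@np.c_[up,op,yR],4),np.round(o['ft_force'],1),round(o['clock'],2))
g=bot.movel(foot+.070*up-.001*op,max_speed=.03,guard=8); st(('slide',g))
hand.grip(.03); st('rel'); bot.sleep(.3)
hand.grip(.06)
bot.movel(foot+.075*up+.10*op,max_speed=.2); st('out')
for n in('scene','top'):
    f=optics.grab_frame(n); np.savez(n+'3.npz',**f)
from vis import *; from crop import crop
f=ld('scene3.npz'); c=crop(f['image'],240,190,80,75,s=8)
for p in ([foot,bar],[bar-.06*yR,bar+.06*yR]):
    q=((proj(f,np.array(p))-(240,190)+.5)*8).astype(int); cv2.polylines(c,[q.reshape(-1,1,2)],False,(0,255,0),1)
cv2.imwrite('pics/r2.png',c)
cv2.imwrite('pics/r2t.png',cv2.resize(np.load('top3.npz')['image'][:,:,::-1],(800,600)))
```

```text
('slide', True) 0.0143 [ 0.0762 -0.0015 -0.0005] [0.8 1.4 4.5] 11.5
rel 0.0299 [ 0.0758 -0.0017 -0.0002] [-0.3 -0.6  0.3] 11.8
out 0.06 [0.0749 0.0993 0.0004] [-0.   0.6 -0.4] 13.16
```

View pics/r2.png

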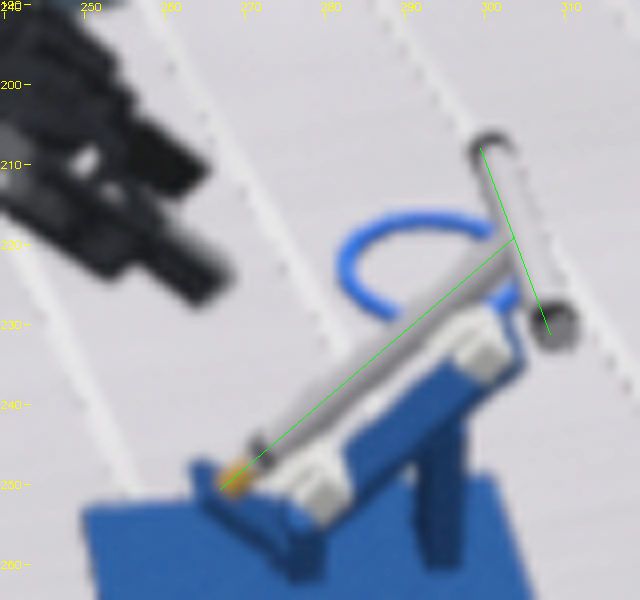

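View pics/r2t.png

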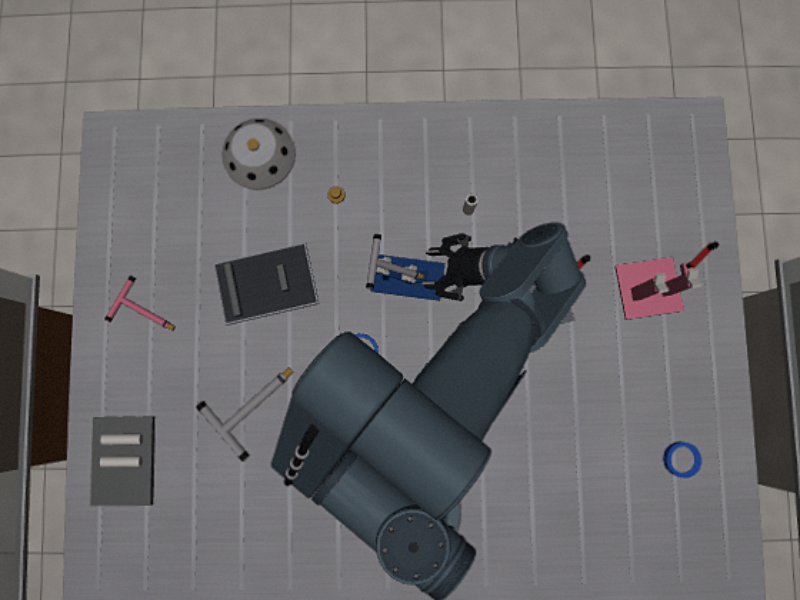

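The handle lies in the rest with its foot at the stop (269,249) and its crossbar uppermost, (301,208) to (309,231) in the scene view. Now I regrip on the crossbar along the shaft axis.

Run:
```python
from plan import *
from station import bot,hand,solver,telemetry,optics
import cv2
from crop import crop
def st(l): o=telemetry.get_obs(); print(l,round(o['width'],4),np.round((np.array(o['eef_pos'])-bar)@np.c_[up,op,yR],4),np.round(o['ft_force'],1),round(o['clock'],2))
p=np.array(telemetry.get_obs()['eef_pos'])
bot.movel(p+[0,0,.16],max_speed=.3)
hand.grip(.046)
bot.move_to(bar+.25*Z+.05*dR,mat(dR,-Z)); st('hi')
bot.move_to(bar+.10*up+.01*op*0,Rr(-1)); st('reb')
bot.movel(bar+.035*up,max_speed=.15); st('near')
f=optics.grab_frame('scene'); np.savez('scene4.npz',**f)
cv2.imwrite('pics/q1.png',crop(f['image'],240,150,110,110,s=5))
f=optics.grab_frame('top'); np.savez('top4.npz',**f)
cv2.imwrite('pics/q1t.png',crop(f['image'],220,130,110,110,s=5))
```

```text
hi 0.0461 [0.2115 0.1407 0.0005] [-0.  -0.7 -0.8] 15.07
reb 0.0458 [ 0.0987  0.0011 -0.0007] [ 0.8 -0.3  0.7] 15.82
near 0.0463 [ 0.036   0.0017 -0.0011] [ 0.2  0.3 -0.1] 16.4
```

View pics/q1.png

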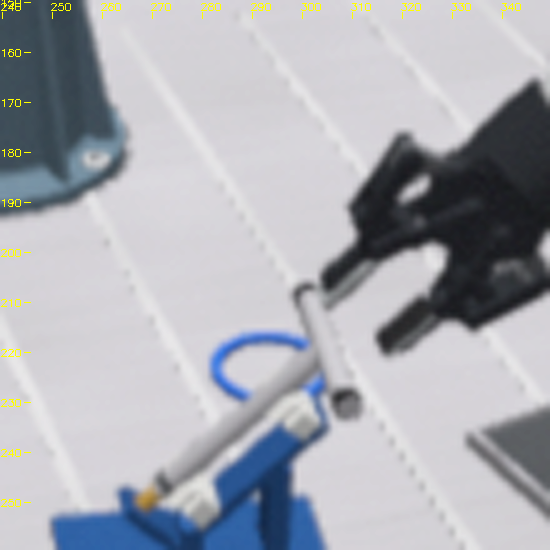

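View pics/q1t.png

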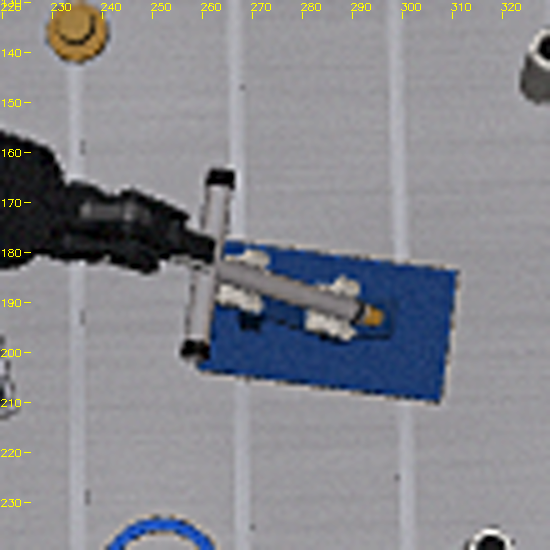

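Run:
```python
from plan import *
from station import bot,hand,solver,telemetry,optics
import cv2
from crop import crop
def st(l): o=telemetry.get_obs(); print(l,round(o['width'],4),np.round((np.array(o['eef_pos'])-bar)@np.c_[up,op,yR],4),np.round(o['ft_force'],1),np.round(o['ft_torque'],2),round(o['clock'],2))
g=bot.movel(bar-.002*up+.001*op,max_speed=.07,guard=12); st(('in',g))
hand.grip(.0,40); st('grip')
hand.grip(.0,80); st('grip')
bot.movel(bar-.002*up+.012*op+.008*up,max_speed=.05); st('lift')
bot.movel(bar+.05*op+.03*up,max_speed=.12); st('lift')
f=optics.grab_frame('scene'); np.savez('scene5.npz',**f)
cv2.imwrite('pics/q2.png',crop(f['image'],240,150,110,110,s=5))
```

```text
('in', False) 0.0463 [-0.0022  0.0011 -0.    ] [ 0.2 -0.4 -0.8] [ 0.34 -0.08 -0.03] 17.18
grip 0.015 [-0.0014  0.0008 -0.0002] [0.3 3.  0.5] [ 0.56 -0.15  0.03] 17.55
grip 0.0137 [-0.0013  0.0008 -0.0003] [0.8 6.  2.7] [ 0.79 -0.1  -0.03] 17.77
lift 0.014 [ 0.0059  0.0123 -0.    ] [-0.7 -0.  -3.3] [ 0.8  -0.12 -0.01] 18.19
lift 0.0142 [0.0301 0.05   0.    ] [-0.  -0.3 -4.1] [ 0.8  -0.1  -0.03] 18.72
```

View pics/q2.png

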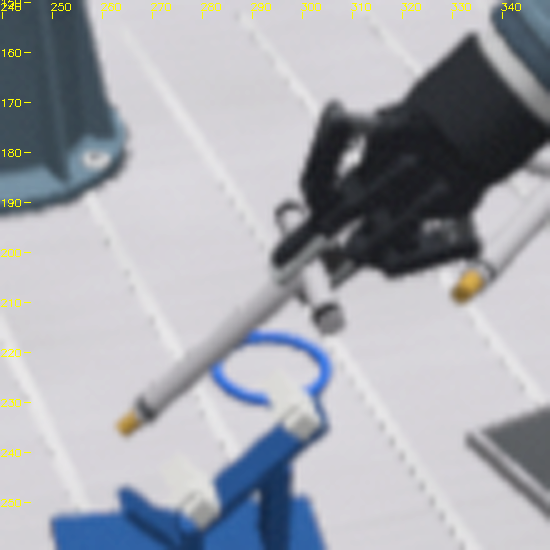

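The handle is held firmly along the tool axis, foot at (265,234). I carry it to the hanger, upright.

Run:
```python
from plan import *
from station import bot,hand,solver,telemetry,optics
import cv2
from crop import crop
def st(l): o=telemetry.get_obs(); print(l,round(o['width'],4),np.round((np.array(o['eef_pos'])-seat)@np.c_[hx,hy,Z],4),np.round(o['ft_force'],1),np.round(o['joints'],2),round(o['clock'],2))
p=np.array(telemetry.get_obs()['eef_pos'])
bot.movel(p+[0,0,.14],max_speed=.25); st('up')
Rh=mat(hx,-Z)
bot.move_to(seat-.1*hx+.14*Z,Rh); st('pre')
bot.movel(seat-.1*hx+.04*Z,max_speed=.2)
bot.movel(seat+.04*Z,max_speed=.12); st('over')
for n,x0,y0,w,h,s in(('scene',120,150,100,140,4),('top',330,140,110,110,5)):
    f=optics.grab_frame(n); np.savez(n+'6.npz',**f); cv2.imwrite(f'pics/h_{n}.png',crop(f['image'],x0,y0,w,h,s=s))
```

```text
up 0.0139 [0.1669 0.3325 0.165 ] [-0.1  1.1 -3.4] [ 0.25  0.3   1.44 -0.72  1.72 -1.16] 19.48
pre 0.0141 [-0.0995  0.0006  0.1394] [ 0.   0.2 -3.1] [-0.98 -0.06  1.72 -0.    1.49 -1.23] 21.05
over 0.0136 [-0.0005  0.      0.0399] [ 0.1  0.9 -3.1] [-0.8   0.16  1.69 -0.    1.29 -1.05] 22.68
```

View pics/h_scene.png

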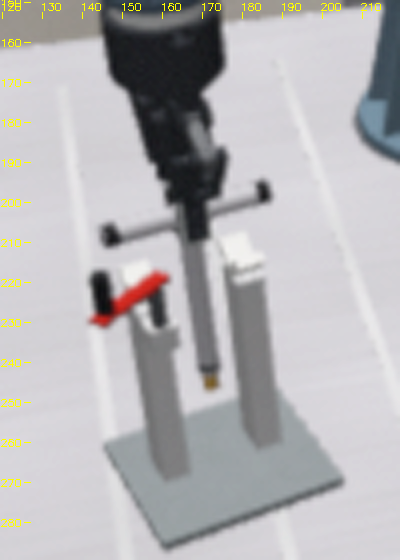

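View pics/h_top.png

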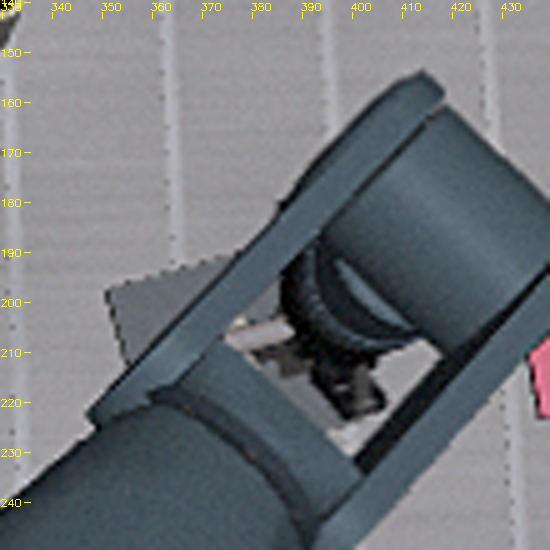

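The shaft is vertical between the posts with its foot at (170,245), and the crossbar is parallel to the V tops. Lowering now.

Run:
```python
from plan import *
from station import bot,hand,solver,telemetry,optics
import cv2
from crop import crop
def st(l): o=telemetry.get_obs(); print(l,round(o['width'],4),np.round((np.array(o['eef_pos'])-seat)@np.c_[hx,hy,Z],4),np.round(o['ft_force'],1),np.round(o['ft_torque'],2),round(o['clock'],2))
bot.movel(seat+.012*Z,max_speed=.08); st('a')
g=bot.movel(seat-.008*Z,max_speed=.03,guard=6); st(g)
for n,x0,y0,w,h,s in(('scene',120,150,100,140,4),):
    f=optics.grab_frame(n); np.savez(n+'7.npz',**f); cv2.imwrite(f'pics/h2_{n}.png',crop(f['image'],x0,y0,w,h,s=s))
```

```text
a 0.014 [-0.0003  0.0004  0.0112] [-0.6 -0.3 -1.8] [-0.05 -0.02 -0.02] 23.28
True 0.0138 [-0.0004 -0.0002 -0.0006] [-1.7 -1.8  2.4] [-0.35  0.22  0.01] 23.76
```

View pics/h2_scene.png

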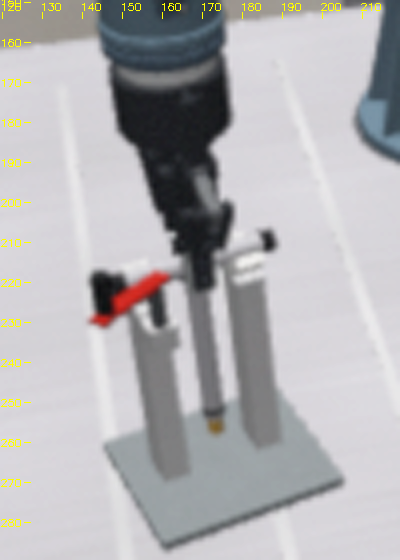

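Run:
```python
from plan import *
from station import bot,hand,solver,telemetry,optics
import cv2
from crop import crop
def st(l): o=telemetry.get_obs(); print(l,round(o['width'],4),np.round((np.array(o['eef_pos'])-seat)@np.c_[hx,hy,Z],4),np.round(o['ft_force'],1),np.round(o['ft_torque'],2),round(o['clock'],2))
g=bot.movel(seat-.0015*hx-.0005*Z,max_speed=.02); st('shift')
g=bot.movel(seat-.0015*hx-.005*Z,max_speed=.02,guard=8); st(g)
hand.grip(.022); st('rel'); hand.grip(.05); bot.sleep(.2)
bot.movel(seat+.06*Z,max_speed=.1); bot.movel(seat+.2*Z-.0*hx,max_speed=.3); st('up')
for n,x0,y0,w,h,s in(('scene',125,190,100,100,6),('top',330,140,110,110,5)):
    f=optics.grab_frame(n); np.savez(n+'8.npz',**f); cv2.imwrite(f'pics/h3_{n}.png',crop(f['image'],x0,y0,w,h,s=s))
```

```text
shift 0.0139 [-0.0014  0.     -0.0007] [ 1.4 -0.1 -1.5] [-0.09 -0.17  0.11] 24.06
True 0.0135 [-0.001  -0.0001 -0.0012] [-0.3  1.3  4.7] [0.01 0.12 0.  ] 24.27
rel 0.0219 [-0.0013  0.0004 -0.0023] [-0.   0.1  0.1] [-0.01 -0.08 -0.  ] 24.52
up 0.0498 [-1.000e-04  1.000e-04  1.995e-01] [ 0.  -0.5 -0.4] [-0.02 -0.    0.05] 26.48
```

View pics/h3_scene.png

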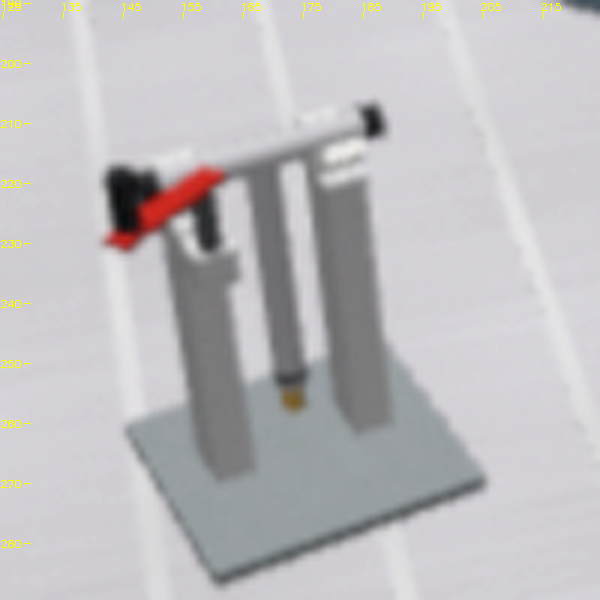

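View pics/h3_top.png

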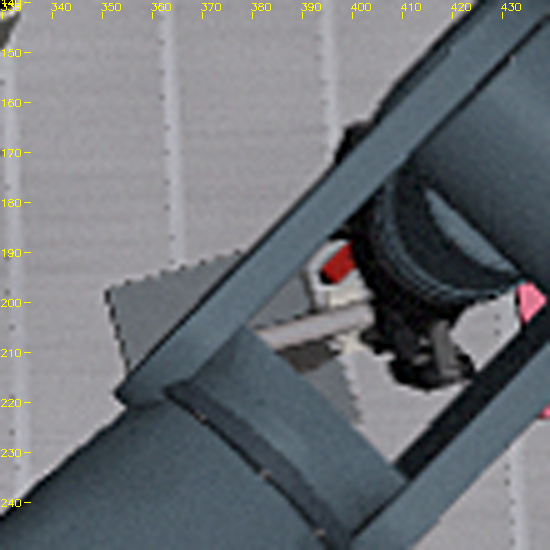

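The handle is hung: the crossbar lies in both Vs, from (145,219) to (186,209), and the shaft is vertical with its foot at (172,256). Now the keeper, with its knob caged between the fingers.

```bash
cat > keep.py <<'E'
from plan import *
pin=seat+.03*hx-.036*hy
def kp(a,s,z=.221,r=.046,lead=0.):
    w=a+K[2]; h=np.array([np.cos(w),np.sin(w),0]); t=np.array([np.sin(w),-np.cos(w),0]) # clockwise tangent
    p=pin+r*h+lead*t; p[2]=z
    return p,mat(s*t,-Z)
E
python3 - <<'E'
from keep import *
from station import solver
for s in(1,-1):
    for a in np.linspace(-1.078,-np.pi,5):
        q=solver.solve_ik(*kp(a,s)); print(s,round(a,2),None if q is None else np.round(q,2))
print(kp(-1.078,1)[0],kp(-np.pi,1)[0])
E
```

```text
1 -1.08 [-0.79  0.36  1.44 -0.    1.34  1.61]
1 -1.59 [-0.83  0.34  1.47 -0.    1.33  2.09]
1 -2.11 [-0.85  0.29  1.53 -0.    1.32  2.58]
1 -2.63 [-0.87  0.24  1.59 -0.    1.31  3.08]
1 -3.14 [-0.86  0.2   1.64 -0.    1.3  -2.68]
-1 -1.08 [-0.79  0.36  1.44 -0.    1.34 -1.53]
-1 -1.59 [-0.83  0.34  1.47 -0.    1.33 -1.05]
-1 -2.11 [-0.85  0.29  1.53 -0.    1.32 -0.56]
-1 -2.63 [-0.87  0.24  1.59 -0.    1.31 -0.06]
-1 -3.14 [-0.86  0.2   1.64 -0.    1.3   0.47]
[ 0.53012422 -0.36906701  0.221     ] [ 0.45452557 -0.34628617  0.221     ]
```

Run:
```python
from keep import *
from station import bot,hand,solver,telemetry,optics
import cv2
from crop import crop
def st(l): o=telemetry.get_obs(); print(l,round(o['width'],4),np.round((np.array(o['eef_pos'])-seat)@np.c_[hx,hy,Z],4),np.round(o['ft_force'],1),round(o['clock'],2))
hand.grip(.04)
p,r=kp(-1.078,-1,z=.3); bot.move_to(p,r)
p,r=kp(-1.078,-1,z=.26); bot.movel(p,r,max_speed=.15)
p,r=kp(-1.078,-1); g=bot.movel(p,r,max_speed=.06,guard=5); st(g)
for n,x0,y0,w,h,s in(('scene',115,180,100,80,7),):
    f=optics.grab_frame(n); np.savez(n+'9.npz',**f); cv2.imwrite(f'pics/k1_{n}.png',crop(f['image'],x0,y0,w,h,s=s))
```

```text
False 0.0402 [ 0.0519 -0.0767  0.0412] [ 0.3 -0.4 -0. ] 28.62
```

View pics/k1_scene.png

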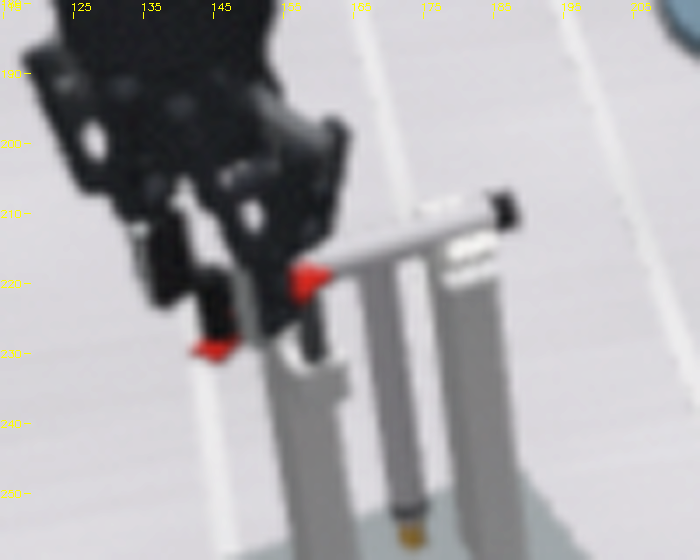

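The knob at (145,225) is between the fingers. I sweep the strap shut along the arc.

Run:
```python
from keep import *
from station import bot,hand,solver,telemetry,optics
import cv2
from crop import crop
def st(l): o=telemetry.get_obs(); print(l,round(o['width'],4),np.round((np.array(o['eef_pos'])-seat)@np.c_[hx,hy,Z],4),np.round(o['ft_force'],1),round(o['clock'],2))
hand.grip(.026,20); st('cage')
for a in np.linspace(-1.078,-np.pi,11)[1:]:
    p,r=kp(a,-1); g=bot.movel(p,r,max_speed=.04,guard=12)
    if g: break
st((a,g))
for l in (.004,.008,.013):
    p,r=kp(-np.pi,-1,lead=l); g=bot.movel(p,r,max_speed=.03,guard=8); st((l,g))
    if g: break
for n,x0,y0,w,h,s in(('scene',115,180,100,80,7),):
    f=optics.grab_frame(n); np.savez(n+'10.npz',**f); cv2.imwrite(f'pics/k2_{n}.png',crop(f['image'],x0,y0,w,h,s=s))
```

```text
cage 0.026 [ 0.0519 -0.0766  0.0413] [ 0.   0.2 -0.2] 28.96
(np.float64(-3.141592653589793), False) 0.0259 [-0.0159 -0.0362  0.041 ] [-1.1 -0.1 -0.2] 32.79
(0.004, False) 0.0259 [-0.016 -0.032  0.041] [ 0.1 -0.4  0.2] 33.08
(0.008, True) 0.0256 [-0.016  -0.0317  0.0412] [ 2.2 -3.8 -1.1] 33.28
```

View pics/k2_scene.png

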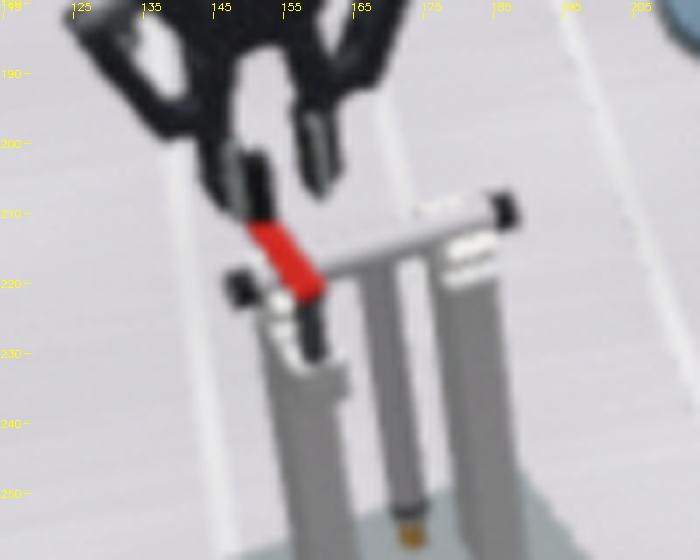

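Run:
```python
from keep import *
from station import bot,hand,solver,telemetry,optics
import cv2
from crop import crop
def st(l): o=telemetry.get_obs(); print(l,round(o['width'],4),np.round((np.array(o['eef_pos'])-seat)@np.c_[hx,hy,Z],4),np.round(o['ft_force']@np.c_[hx,hy,Z],1),round(o['clock'],2))
p,r=kp(-np.pi,-1,lead=.004); bot.movel(p,r,max_speed=.03); st('back')
p,r=kp(-np.pi,-1,lead=.013); g=bot.movel(p,r,max_speed=.02,guard=18); st(g)
p,r=kp(-np.pi,-1,lead=.003); bot.movel(p,r,max_speed=.03); st('back')
hand.grip(.036); p,r=kp(-np.pi,-1,z=.30,lead=.003); bot.movel(p,r,max_speed=.12); st('up')
bot.movel(p+[0,0,.08],max_speed=.3)
q=np.array(telemetry.get_obs()['joints']); q[0]+=1.0; bot.move_joints(q)
for n,x0,y0,w,h,s in(('scene',115,190,100,80,7),('top',340,165,80,75,8)):
    f=optics.grab_frame(n); np.savez(n+'11.npz',**f); cv2.imwrite(f'pics/k3_{n}.png',crop(f['image'],x0,y0,w,h,s=s))
    cv2.imwrite(f'pics/full_{n}.png',cv2.resize(f['image'][:,:,::-1],(800,600)))
st('end')
```

```text
back 0.026 [-0.016 -0.032  0.041] [ 0.3 -0.7  0.6] 33.58
True 0.0259 [-0.016  -0.0317  0.0411] [ 0.6 -4.3 -1.2] 33.89
back 0.0264 [-0.0161 -0.0326  0.0407] [-0.4 -0.7 -0.3] 34.14
up 0.0357 [-0.0162 -0.0326  0.1192] [ 0.4  0.1 -1.1] 35.21
end 0.0358 [0.1939 0.4698 0.2006] [1.  0.7 0.7] 37.69
```

View pics/k3_scene.png

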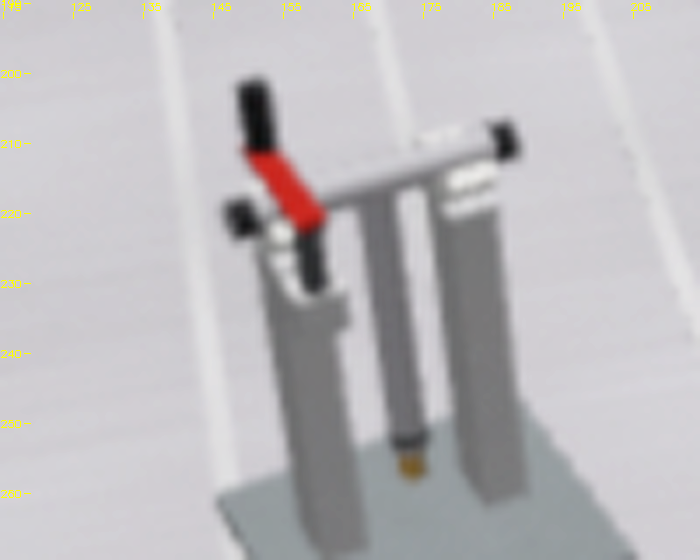

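View pics/k3_top.png

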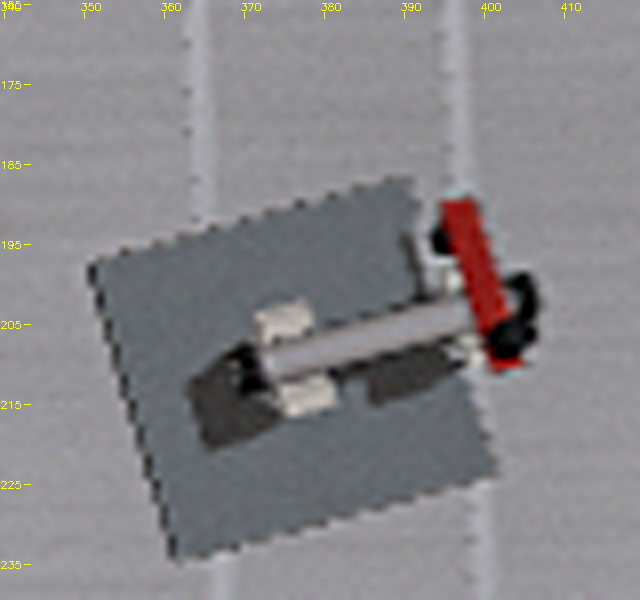

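View pics/full_scene.png

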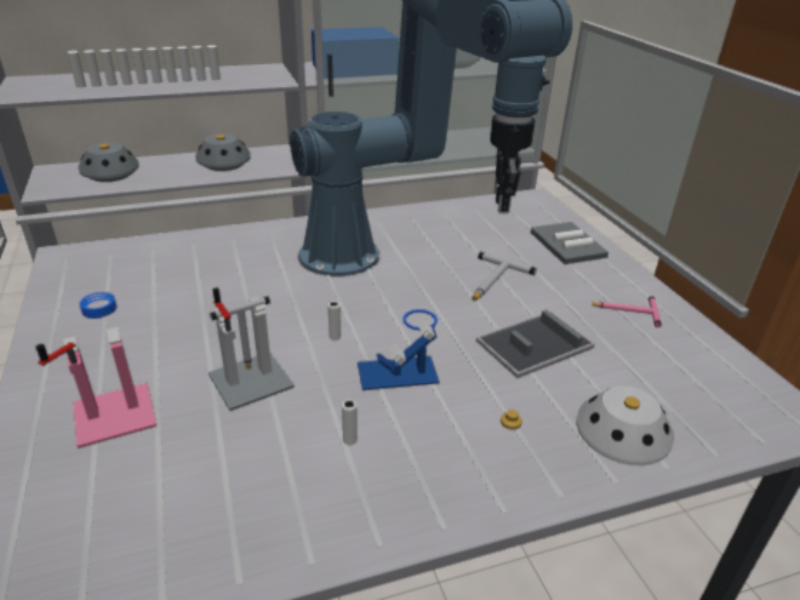

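Seen from above, the strap has the same slope as the hanger's side edge (0.28 for both), so it is aligned with the hanger's -x direction. Both pushes stopped hard at the same point. The bystanders show no visible shift, so I hand in.

Run:
```python
from station import job_done,telemetry
print(telemetry.get_obs()['clock']); job_done()
```

```text
37.6917
the job is handed in; nothing more can be done
```

The job is handed in: the handle hangs in both V tops of the grey hanger and the red keeper is shut over its crossbar. It took 37.7 s of robot time; `job_done()` gives no verdict.

**What I did**
- I took the smaller chrome T handle from the tray by mid-shaft and laid it in the blue rest, foot at the stop and crossbar uppermost. I let go and checked it in the pictures.
- I gripped it again on the crossbar, with the tool in line with the shaft, so that it hung upright. I entered the grey hanger from its open side, lowered until contact, and let go.
- I closed the keeper by its knob, caged between the fingers.

**Last checks**
- **Handle:** the crossbar lies in both Vs and the shaft hangs upright between the posts. The robot stands clear of everything.
- **Keeper:** from above, the strap lines up with the hanger's side edge. Two pushes, the second allowed more force, stopped hard at the same point, about 1–2 mm short of where I had calculated. I put that down to camera error.
- **Bystanders:** the adapters, hub cap and ring look unmoved in the last scene picture, though I did not measure them.
- **Disagreement:** my hanger pose fit left 1 to 1.5 pixel (3–4 mm) differences at some base corners. The V tops took this up: first contact was slightly to one side, and I corrected it by about 1.5 mm before letting go.

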